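# Close the hardware kits and push them into the dust store

## Robot

A 7-joint arm with a two-finger parallel gripper is mounted at the origin on the work surface. World frame = base frame: x ahead of the robot, y to its left, z up, the work surface at z = 0. Lengths are in m, angles in rad, forces in N, time in s.
With the tool pointing down it reaches from about 0.425 to 0.925 m from the base axis. Payload 6.8 kg.
Tool frame: the origin (TCP) lies at the very end of the fingers, on their centre line; the grasp point (between the pads) lies 19 mm behind it; z points along the fingers, y is the line along which they close (so a half turn about z gives the same grasp; the last joint's range is limited). The gripper opens to 85 mm and grips with 20 to 120 N. Pads are 22 mm wide; open, the fingers measure 114 mm over their backs; the gripper's body (76 mm by 85 mm) begins 54 mm behind the grasp point. The pads swing forward as they close: fully open they stand 13 mm farther back than shut.
Start: joints at [-0.108, 0.477, 0.022, 1.555, -0.011, 1.109, -0.083], TCP at [0.675, 0, 0.231] pointing down, gripper open.
Joint ranges: [-2.96, 2.96], [-0.34, 2.1], [-1.41, 1.46], [0.24, 2.44], [-1.37, 4.51], [0.17, 1.92], [-2.96, 2.96]. Speed limits (rad/s): [2.39, 2.39, 3.14, 3.14, 3.14, 3.14, 3.14].

## Interface

Orientations are given as a rotation vector (axis times angle).
In Python, from bench import monitor, optics, r gives the robot as it stands.
- The arm moves only by the shell command python3 -m crank 'ROWS' [OPENING] [FORCE]. ROWS is JSON, a list of rows, each a list of 2 entries, a list of its own where there are three numbers: the shift along the tool's x, y, z in cm, then the turn, a rotation vector about the tool's x, y, z in rad. A call has 1 to 5 rows; each row shifts and turns the commanded pose from where the row before left it, along the tool's axes as they then stand; what a row does not reach is not made up. A row lasts 1/10 s, in which the tool goes at most 50 mm and 8.59 degrees, less where a joint would pass 70% of its speed; a pose out of reach is approached as far as the arm can. A call is refused whole if a number of a shift passes 5 or a number of a turn 0.15, either way. A call with a gripper value outside its range is refused whole. OPENING is the finger opening in cm, from 0 to 8.54, set as the call begins (- or left out, the last holds). The fingers move at their own pace and stop on an object; FORCE is the grip in N (left out, the last holds). Time passes only in rows, so rows that do not move let the fingers close. It gives the time, the measured TCP pose, the force, the opening and the grip force at its end, in the units of the state.
- monitor.get_obs(): the state, without advancing time (a new reading comes with each control period).
- optics.grab_frame(name): name is "scene" or "side" or "wrist"; returns (picture, depth): 400x640x3 uint8, red, green, blue; 400x640 float32, m along the optical axis (not along the pixel's ray), 0 where there is no reading.
- optics.camera_model(name): a dict with "vertical_fov" (degrees; the focal length in pixels is half the picture's height over the tangent of half this angle, whatever the lens; pixels are square), "cx", "cy" (the principal point, pixels), "R" (3x3) and "t" (3): a world point X has camera coordinates R X + t; the wrist camera has in their place "hand_eye" (4x4, takes a point from camera to tool coordinates, whose origin is the TCP and whose axes are the flange's). Camera axes: x right, y down, z forward; pixel columns grow to the right and rows downward; lengths in m; the calibration is good to about 2 mm. A picture is of the moment at which its call begins: read the wrist's pose just before it. camera_model takes no time and is no camera call.
- r.hand_in(): hands the job in; it is judged then, once.
The state is a dict: "clock": time; "joints": joint angles; "qvel": joint speeds; "tau": joint torques, N m; "tcp_pos": TCP position; "orientation": TCP orientation; "contact_force": force on the tool from outside, world axes, zero at the start; "moment": the same for the moment, N m; "grip_width": finger opening in m; "gripper_force": force on a finger pad.
Only numpy, scipy, OpenCV 4.12 (cv2) and the standard library are available. Lean on these libraries where they do the work, as an engineer would, in place of code of your own. Each camera call takes 0.05 s, during which the arm holds its last target. There are 200 camera calls.

## Task

Put the matching lid on every kit box that is out on the bench (the lid as long as the box, its plug down in the box's mouth), and with the wooden pusher push every closed box in through the flap of the dust store, far enough that the flap swings shut behind it. Then lay the pusher back on its rubber pad, along the pad. Keep the boxes level so that nothing spills and do not disturb the other things on the bench; a lid whose box is not out is not needed.

Things in the scene. Friction and masses are not known exactly. Their poses are not given: they have to be found in the camera images.
- box_short_mid (a point): The short kit box: open-topped grey plastic box holding loose hardware, 68 mm long (its y), 58 mm wide (its x), 36 mm high, walls and floor 3 mm; the three boxes differ only in length (68, 90, 112 mm). The point is its centre, 18 mm above its underside; z up. None all through the run if this box is not out today. Mass about 0.2 kg.
- box_middle_mid (a point): The middle kit box: open-topped grey plastic box holding loose hardware, 90 mm long (its y), 58 mm wide (its x), 36 mm high, walls and floor 3 mm; the three boxes differ only in length (68, 90, 112 mm). The point is its centre, 18 mm above its underside; z up. None all through the run if this box is not out today. Mass about 0.2 kg.
- box_long_mid (a point): The long kit box: open-topped grey plastic box holding loose hardware, 112 mm long (its y), 58 mm wide (its x), 36 mm high, walls and floor 3 mm; the three boxes differ only in length (68, 90, 112 mm). The point is its centre, 18 mm above its underside; z up. None all through the run if this box is not out today. Mass about 0.2 kg.
- lid_short_mid (a point): The short white plastic lid, for the short box: plate 66 mm (its y) x 56 mm (its x) x 4 mm, below it a 5 mm deep plug that drops into the box's mouth with 2.5 mm of play on each side, on top a grip rib 50 mm long (along y), 14 mm wide (x), 16 mm high. Total height 25 mm; the point is the centre, 12.5 mm above the underside of the plug. It lies plug down on the bench. Seated, its point is 25.5 mm above the box's point, and the closed box is 56 mm high. Either way round fits.
- lid_middle_mid (a point): The middle white plastic lid, for the middle box: plate 88 mm (its y) x 56 mm (its x) x 4 mm, below it a 5 mm deep plug that drops into the box's mouth with 2.5 mm of play on each side, on top a grip rib 50 mm long (along y), 14 mm wide (x), 16 mm high. Total height 25 mm; the point is the centre, 12.5 mm above the underside of the plug. It lies plug down on the bench. Seated, its point is 25.5 mm above the box's point, and the closed box is 56 mm high. Either way round fits.
- lid_long_mid (a point): The long white plastic lid, for the long box: plate 110 mm (its y) x 56 mm (its x) x 4 mm, below it a 5 mm deep plug that drops into the box's mouth with 2.5 mm of play on each side, on top a grip rib 50 mm long (along y), 14 mm wide (x), 16 mm high. Total height 25 mm; the point is the centre, 12.5 mm above the underside of the plug. It lies plug down on the bench. Seated, its point is 25.5 mm above the box's point, and the closed box is 56 mm high. Either way round fits.
- port (a point): Port of the dust store: the bench point midway under the flap; x points level into the store, y across, z up. The store is fixed, on the bench without a sill, 74 mm high, clear roof; opening 152 mm wide, 68 high; inside 152 wide, 270 deep. White lines lead 230 mm up to it. Boxes go in long side across (box x along port x), so that three fit one behind the other; a hand does not fit through, the pusher does.
- flap (a joint): The black flap that closes the port: hinged along the top of the opening 68 mm above the bench, reaching down to 4 mm above it, pushed inwards by what goes through; a weak spring (under 2 N at its edge) swings it shut. 0 = shut, up to 1.45 rad = wide open inwards; it does not swing outwards. It rests on a box until the box's rear face is about 60 mm inside.
- pusher_grip (a point): Grip point of the wooden pusher, on the axis of its upright post (24 x 24 mm square, top 110 mm above the underside); the point is 85 mm above the underside. Its x axis points to the pushing end; the flat pushing face is 155 mm ahead of this point. The pusher is a T lying flat: a bar 24 mm wide and 30 mm high, with a cross head 80 mm wide, 30 mm high and 12 mm thick at the front. Mass 0.35 kg.
- pusher_mid (a point): Middle of the pusher: 70 mm ahead of the post's axis along its x, 15 mm above the underside; the whole pusher is 170 mm long, 85 mm to either side of this point (the post's back edge is 82 mm behind it).
- pad_mid (a point): Centre of the top face of the black rubber pad where the pusher belongs: 200 mm (its x) by 110 mm (its y), 3 mm thick, fixed to the bench. The pusher lies along its x.
- tape_roll: Roll of black tape, 72 mm across, 19 mm high; a bystander, to be left alone. Origin at its underside.
- screwdriver: Screwdriver lying on the bench; a bystander, to be left alone. Origin at its underside.
- tin: Small tin, 56 mm across, 45 mm high; a bystander, to be left alone. Origin at its underside.
- wrench: Wrench lying on the bench; a bystander, to be left alone. Origin at its underside.
- dish: Steel dish, 100 mm across, 35 mm high; a bystander, to be left alone. Origin at its underside.
- glue: Glue bottle, 56 mm across, 130 mm high; a bystander, to be left alone. Origin at its underside.
- spray: Spray can, 60 mm across, 115 mm high; a bystander, to be left alone. Origin at its underside.
Things that resemble listed ones, but are neither listed nor needed, are in the scene too. Leave any green or purple look-alike of the part that bears lid_short_mid alone.

How it is judged:
On the way:
1. the pusher has been pushed in through the port, its face 40 mm or more past the flap (x of pusher_grip in the frame of port above -0.115 m and y of pusher_grip in the frame of port between -0.06 and 0.06 m and angle between pusher_grip's own z axis and vertical below 0.3 rad), for 0.05 s.
At the end, for the whole second after the job is handed in: Every box that was out is level inside the store, centre 40 mm or more past the flap, its own lid seated (within 7 mm of centre, down within 3 mm, level); the flap is shut (under 0.08 rad); the pusher lies on its pad, within 30 mm of its centre and 0.3 rad of its length (x of box_short_mid in the frame of port between 0.04 and 0.27 m and y of box_short_mid in the frame of port between -0.07 and 0.07 m and angle between each of box_short_mid, lid_short_mid, box_middle_mid, lid_middle_mid, box_long_mid, lid_long_mid, pusher_mid's own z axis and vertical below 0.1 rad and x of lid_short_mid in the frame of box_short_mid between -0.007 and 0.007 m and y of lid_short_mid in the frame of box_short_mid between -0.007 and 0.007 m and z of lid_short_mid in the frame of box_short_mid between 0.021 and 0.0285 m and x of box_middle_mid in the frame of port between 0.04 and 0.27 m and y of box_middle_mid in the frame of port between -0.07 and 0.07 m and x of lid_middle_mid in the frame of box_middle_mid between -0.007 and 0.007 m and y of lid_middle_mid in the frame of box_middle_mid between -0.007 and 0.007 m and z of lid_middle_mid in the frame of box_middle_mid between 0.021 and 0.0285 m and x of box_long_mid in the frame of port between 0.04 and 0.27 m and y of box_long_mid in the frame of port between -0.07 and 0.07 m and x of lid_long_mid in the frame of box_long_mid between -0.007 and 0.007 m and y of lid_long_mid in the frame of box_long_mid between -0.007 and 0.007 m and z of lid_long_mid in the frame of box_long_mid between 0.021 and 0.0285 m and value of joint flap below 0.08 rad and horizontal distance between pusher_mid and pad_mid below 0.03 m and angle between the x axis of pusher_mid and the x axis of pad_mid, either way round below 0.3 rad and height (world z) of pusher_mid below 0.03 m); the robot touches nothing.
It fails at once if a kit box is tipped so that its hardware spills (over 0.6 rad) (angle between any of box_short_mid, box_middle_mid, box_long_mid's own z axis and vertical above 0.6 rad).
It fails at once if another thing on the bench is disturbed (moved over 30 mm) (distance of any of tape_roll, screwdriver, tin, wrench, dish, glue, spray from where it was at the start of the episode above 0.03 m).
Of box_short, box_middle, box_long only 2 to 3 are there at a start; the rules pass over those that are not, and their reading is None.
At some moment in a run one of box_short, lid_long, box_middle, lid_short, box_long, lid_middle may be knocked a few centimetres aside while the robot is not near it.
It also fails if it takes over 210 s, if anything falls off the work surface, if the arm or the gripper's body presses on something with over 40 N, if the wrist force passes 120 N, or if a joint passes its speed limit or range.

## Working session

There is one attempt and no reset: what is moved stays moved. The work goes in short steps, Python scripts to look and compute and a shell command to move; the robot and the scene stay as the last step left them, time stands still between calls to the robot, and variables do not carry over. Pictures are saved under pics/ and viewed, at most 14 in all, crops included, and the job is handed in when it is done.

```bash
ls; mkdir -p pics; python3 - <<'E'
from bench import monitor, optics, r
import cv2, numpy as np
print(monitor.get_obs())
for n in ("scene","side"):
    p,d=optics.grab_frame(n); cv2.imwrite(f"pics/{n}0.png",p[:,:,::-1]); np.savez(f"{n}0.npz",p=p,d=d); print(n,optics.camera_model(n))
print(optics.camera_model("wrist"))
E
```

```text
pics
{'clock': 0.0, 'joints': array([-0.10813053,  0.47783373,  0.02235218,  1.55643633, -0.01150736,
        1.10929442, -0.08311661]), 'qvel': array([-0.0012181 , -0.00133879, -0.00070236,  0.00121187, -0.00104932,
       -0.00157796,  0.00011869]), 'tau': array([-5.45967814e-04, -5.96443820e+01,  1.60769675e+00, -2.81194621e+01,
        1.24063640e-02,  9.39900521e-03,  2.20753498e-05]), 'tcp_pos': array([6.74415269e-01, 7.05415502e-07, 2.30309791e-01]), 'orientation': array([-2.22056668e+00, -2.22061404e+00,  2.19351052e-03]), 'contact_force': array([ 0.70438027, -0.19563926, -0.56849211]), 'moment': array([-0.01034989,  0.00204522,  0.02361682]), 'gripper_force': 0.0, 'grip_width': 0.08504467321999075}
scene {'vertical_fov': 54.18133612119067, 'cx': 322.6146538419023, 'cy': 199.7542569523775, 'R': array([[-0.20915431,  0.97785062,  0.00791415],
       [ 0.71365942,  0.15816892, -0.68240225],
       [-0.66853924, -0.13707937, -0.73093402]]), 't': array([ 0.06433582, -0.3460071 ,  1.44391402])}
side {'vertical_fov': 51.95734500568405, 'cx': 316.9901621476035, 'cy': 198.6908517747737, 'R': array([[ 0.81761113, -0.57568637,  0.00986173],
       [-0.28369643, -0.41770241, -0.86315759],
       [ 0.50102733,  0.70292951, -0.50483831]]), 't': array([-0.45039464,  0.23595883,  0.95910884])}
{'vertical_fov': 67.37077805943842, 'cx': 320.60115675746283, 'cy': 198.79688072117165, 'hand_eye': array([[-4.82053901e-04, -9.63639605e-01, -2.67204937e-01,
         6.79508417e-02],
       [ 9.99999867e-01, -5.13179009e-04,  4.66525088e-05,
        -5.48979655e-04],
       [-1.82080170e-04, -2.67204879e-01,  9.63639725e-01,
        -1.43220518e-01],
       [ 0.00000000e+00,  0.00000000e+00,  0.00000000e+00,
         1.00000000e+00]])}
```

View pics/scene0.png

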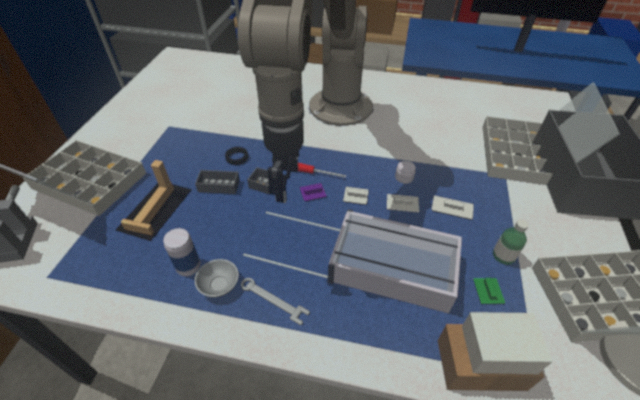

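View pics/side0.png

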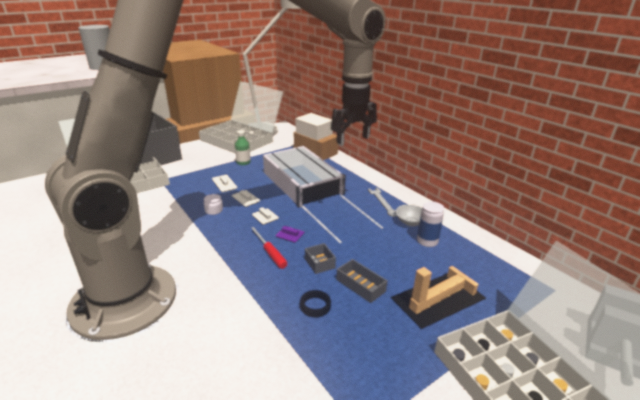

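Scene view: store at (395,258) with its port facing image left (world −y). Two boxes are at (218,182) and (262,180), and three whitish lids at (356,196), (403,203) and (453,208). There are purple and green look-alikes, and the pusher is on its pad at (155,205). The side view also shows only two boxes, at (320,258) and (360,280).

```bash
cat > h.py <<'E'
import numpy as np, cv2
from scipy.spatial.transform import Rotation as Ro
from bench import monitor, optics, r
def cam(n):
    c=optics.camera_model(n); f=200/np.tan(np.radians(c["vertical_fov"]/2)); return c,f
def cloud(n,p=None,d=None,pose=None):
    "world points HxWx3 (nan where no depth), picture"
    c,f=cam(n)
    if pose is None and n=="wrist":
        o=monitor.get_obs(); pose=(o["tcp_pos"],o["orientation"])
    if d is None: p,d=optics.grab_frame(n)
    v,u=np.mgrid[0:400,0:640]; z=np.where(d>0,d,np.nan)
    X=np.stack([(u-c["cx"])/f*z,(v-c["cy"])/f*z,z],-1)
    if n=="wrist":
        H=c["hand_eye"]; X=X@H[:3,:3].T+H[:3,3]
        X=X@Ro.from_rotvec(pose[1]).as_matrix().T+pose[0]
    else: X=(X-c["t"])@c["R"]
    return X,p
def rect(P):
    "centre, (long,short), yaw deg of long axis of xy points (m)"
    (c,(w,h),a)=cv2.minAreaRect((P[:,:2]*1000).astype(np.float32))
    if w<h: w,h,a=h,w,a+90
    return np.round(c,1),round(w,1),round(h,1),round((a+90)%180-90,1)
def top(X,p,x0,x1,y0,y1,s=.001):
    "ortho view: image up=+x, left=+y"
    H=int((x1-x0)/s);W=int((y1-y0)/s); im=np.zeros((H,W,3),np.uint8); zb=np.full((H,W),-1.)
    m=np.isfinite(X[...,2]); Q=X[m]; C=p[m]; i=np.argsort(Q[:,2]); Q=Q[i];C=C[i]
    a=((x1-Q[:,0])/s).astype(int); b=((y1-Q[:,1])/s).astype(int); k=(a>=0)&(a<H)&(b>=0)&(b<W)
    im[a[k],b[k]]=C[k][:,::-1]; zb[a[k],b[k]]=Q[k][:,2]; return im,zb
E
python3 - <<'E'
from h import *
for n in("scene","side"):
    z=np.load(n+"0.npz"); X,p=cloud(n,z["p"],z["d"])
    Z=X[...,2]
    print(n,"floor med",np.nanmedian(Z[(abs(Z)<.02)]))
    m=((Z>.008)&(Z<.16)&(X[...,0]>.35)&(X[...,0]<1.05)&(abs(X[...,1])<.62)).astype(np.uint8)
    k,l,st,_=cv2.connectedComponentsWithStats(m)
    for i in range(1,k):
        if st[i,4]<40: continue
        P=X[l==i]; print(i,st[i,:4],st[i,4],rect(P),"z",np.round(np.percentile(P[:,2],[50,98]),3),p[l==i].mean(0).astype(int))
E
```

```text
scene floor med 0.0005620864016904853
1 [225 150  23  14] 134 (array([ 372. , -268.2]), 70.6, 43.7, 89.6) z [0.018 0.021] [40 44 53]
2 [ 51 152  94  63] 1911 (array([ 590.6, -586.8]), 242.7, 112.9, -11.1) z [0.03  0.113] [96 96 89]
3 [121 160  53  74] 1184 (array([ 614.3, -411.9]), 171.4, 81.8, -2.3) z [0.033 0.113] [120 101  76]
4 [298 162  48  15] 188 (array([377.5,   8.3]), 149.9, 23.0, 84.6) z [0.017 0.027] [129  72  79]
5 [247 167  22  26] 306 (array([ 456. , -149.3]), 70.2, 63.2, 77.9) z [0.024 0.037] [56 59 65]
6 [195 170  44  23] 682 (array([ 488.4, -275.1]), 113.6, 63.2, -82.1) z [0.025 0.038] [58 62 67]
7 [397 170  16  12] 136 (array([355.8, 256.2]), 41.3, 11.5, 89.9) z [0.028 0.046] [111 109 113]
15 [300 183  26  18] 271 (array([458.4,   1.9]), 65.8, 58.6, -60.9) z [0.011 0.026] [ 85  51 113]
19 [343 187  25  17] 248 (array([444.7, 125.8]), 65.5, 55.7, -88.4) z [0.012 0.027] [158 161 153]
21 [387 194  32  18] 359 (array([446.2, 259.9]), 87.2, 56.7, -84.8) z [0.01  0.026] [124 125 120]
22 [432 196  41  23] 447 (array([431.4, 397.1]), 109.5, 57.2, 85.2) z [0.01  0.026] [166 
[... 1414 characters left out ...]
5 208 199]
31 [251 227  36  41] 317 (array([368.8, -16.1]), 200.7, 26.1, 86.2) z [0.021 0.026] [182  67  78]
32 [275 226  29  16] 230 (array([454. ,  -0.7]), 65.1, 57.9, -63.5) z [0.012 0.026] [112  61 145]
33 [304 243  32  29] 545 (array([ 452. , -149.6]), 71.5, 60.4, 79.4) z [0.025 0.038] [82 81 88]
36 [336 259  51  42] 951 (array([ 485.3, -276. ]), 114.3, 62.7, -81.0) z [0.024 0.037] [76 75 81]
37 [434 262 133 132] 5738 (array([ 588.1, -589.6]), 245.0, 110.9, -11.5) z [0.038 0.154] [165 159 150]
38 [409 266  69  46] 1502 (array([ 610.6, -409.5]), 173.0, 80.5, -4.6) z [0.033 0.113] [177 141 102]
42 [305 290  26  23] 226 (array([ 370.2, -270.2]), 71.1, 39.6, 90.0) z [0.018 0.021] [42 45 61]
```

```bash
cat >> h.py <<'E'
def plan(x,y,z,yaw=None,deg=True):
    "rows from the present pose to TCP x,y,z with tool x at world yaw (deg), tool straight down"
    o=monitor.get_obs(); R0=Ro.from_rotvec(o["orientation"]); p=o["tcp_pos"]
    tx=R0.as_matrix()[:,0]; y0=np.degrees(np.arctan2(tx[1],tx[0])); yaw=y0 if yaw is None else yaw
    c,s=np.cos(np.radians(yaw)),np.sin(np.radians(yaw))
    R1=Ro.from_matrix(np.array([[c,s,0],[s,-c,0],[0,0,-1.]]))
    w=(R0.inv()*R1).as_rotvec(); d=R1.inv().apply(np.array([x,y,z])-p)*100; d0=R0.inv().apply(np.array([x,y,z])-p)*100
    print("yaw now %.1f at %s | turn first:"%(y0,np.round(p*1000,1)),np.round(w,3),"then shift cm",np.round(d,2),"(shift in present axes",np.round(d0,2),")")
E
python3 - <<'E'
from h import *
for n in("scene","side"):
    z=np.load(n+"0.npz"); X,p=cloud(n,z["p"],z["d"]); x,y,Z=X[...,0],X[...,1],X[...,2]
    w=(p.min(2)>110)&(Z<.006)&(Z>-.005)&(x>.5)&(x<.82)&(y>-.2)&(y<.14)
    k,l,st,_=cv2.connectedComponentsWithStats(w.astype(np.uint8))
    for i in range(1,k):
        if st[i,4]>25: print(n,"line",st[i,4],rect(X[l==i]))
    m=(Z>.067)&(Z<.08)&(x>.5)&(x<.8)&(y>.05)&(y<.45)
    k,l,st,_=cv2.connectedComponentsWithStats(m.astype(np.uint8)); i=1+st[1:,4].argmax(); Q=X[l==i]
    (print(n,rect(Q),"\n",cv2.boxPoints(cv2.minAreaRect((Q[:,:2]*1000).astype(np.float32)))))
    z0=np.load(n+"0.npz")["p"]
z=np.load("scene0.npz"); X,p=cloud("scene",z["p"],z["d"]); im,_=top(X,p,.33,.9,-.55,.55,.002)
im=cv2.resize(im,None,fx=1,fy=1); cv2.imwrite("pics/top.png",im)
plan(.47,-.17,.2); plan(.47,-.20,.2,70)
E
```

```text
scene line 152 (array([566.5,  -1.9]), 212.2, 11.1, 84.9)
scene line 201 (array([713.8, -10.7]), 218.3, 8.2, 85.0)
scene line 136 (array([ 797.2, -147.4]), 39.3, 35.6, -77.8)
scene (array([662. , 251.9]), 284.3, 181.4, 85.2) 
 [[559.7849  117.85025]
 [740.54236 102.70949]
 [764.272   386.00433]
 [583.5145  401.14508]]
side line 26 (array([813.8,  23.9]), 62.4, 16.1, 78.5)
side line 181 (array([713.1,  -6.1]), 236.3, 18.9, 84.6)
side line 33 (array([800.9, -40.8]), 49.3, 33.2, 82.5)
side line 192 (array([565.4,   6.5]), 234.3, 15.4, 85.1)
side line 36 (array([ 807.5, -136.8]), 33.6, 21.9, -52.0)
side (array([659.4, 252.9]), 291.8, 179.8, 84.5) 
 [[555.92786 116.19664]
 [734.93176  99.01927]
 [762.8087  389.5229 ]
 [583.8048  406.70026]]
yaw now 90.0 at [674.5  -0.  230.4] | turn first: [-0.002  0.    -0.   ] then shift cm [-17.   -20.45   3.04] (shift in present axes [-17.   -20.44   3.08] )
yaw now 90.0 at [674.5  -0.  230.4] | turn first: [-0.002  0.     0.349] then shift cm [-25.79 -12.37   3.04] (shift in present axes [-20.   -20.44   3.08] )
```

```bash
python3 -m crank '[[[-5,-5,0],[0,0,0]],[[-5,-5,0],[0,0,0]],[[-5,-5,0],[0,0,0]],[[-4,-3,0],[0,0,0]],[[0,0,0],[0,0,0]]]'; python3 -m crank '[[[0,0,0],[0,0,0]],[[0,0,0],[0,0,0]]]'
python3 - <<'E'
from h import *
X,p=cloud("wrist"); cv2.imwrite("pics/w1.png",p[:,:,::-1]); np.savez("w1.npz",X=X,p=p)
Z=X[...,2]; print("floor",np.nanmedian(Z[abs(Z)<.015]))
for lo,hi in((.03,.045),):
    m=((Z>lo)&(Z<hi)).astype(np.uint8); m=cv2.morphologyEx(m,cv2.MORPH_CLOSE,np.ones((3,3)))
    k,l,st,_=cv2.connectedComponentsWithStats(m)
    for i in range(1,k):
        if st[i,4]>150: print(st[i],rect(X[(l==i)&np.isfinite(Z)&(Z>lo)]))
E
```

```text
clock: 0.6
tcp_pos: [0.5339, -0.1534, 0.2311]
orientation: [-2.233, -2.21, 0.007]
contact_force: [0.5, 0.1, 1.4]
grip_width: 0.0852
gripper_force: 0.0
clock: 0.8
tcp_pos: [0.5395, -0.1449, 0.2312]
orientation: [-2.22, -2.223, -0.001]
contact_force: [1.0, -0.0, 0.5]
grip_width: 0.0853
gripper_force: 0.0
floor 0.0012073110638247952
[ 502  136   88   84 1529] (array([ 798. , -147.1]), 98.7, 98.4, -26.6)
[219 147  58  67 791] (array([ 453.6, -149.7]), 68.7, 58.4, 79.7)
[477 230  45  42 401] (array([ 750.4, -230. ]), 58.8, 24.2, 53.5)
[248 234  62  86 952] (array([ 486.9, -275.8]), 113.4, 58.7, -81.5)
```

```bash
python3 - <<'E'
from h import *
plan(.4536,-.1497,.004,79.7)
E
```

```text
yaw now 90.1 at [ 539.7 -144.6  231.1] | turn first: [ 0.    -0.001  0.182] then shift cm [-2.05 -8.38 22.71] (shift in present axes [-0.51 -8.62 22.71] )
```

```bash
python3 -m crank '[[[0,0,4],[0,0,0.091]],[[0,0,4],[0,0,0.091]],[[-1,-4.2,1],[0,0,0]],[[-1.05,-4.18,1],[0,0,0]],[[0,0,4],[0,0,0]]]' 8.54 40 >/dev/null;  python3 -m crank '[[[0,0,4],[0,0,0]],[[0,0,3],[0,0,0]],[[0,0,1.7],[0,0,0]],[[0,0,0],[0,0,0]],[[0,0,0],[0,0,0]]]'
python3 - <<'E'
from h import *
plan(.4536,-.1497,.004,79.7)
E
```

```text
clock: 1.85
tcp_pos: [0.4535, -0.1502, 0.0043]
orientation: [-2.412, -2.012, -0.0]
contact_force: [0.4, -0.5, 0.6]
grip_width: 0.0853
gripper_force: 0.0
yaw now 79.7 at [ 453.5 -150.2    4.3] | turn first: [-0.    -0.    -0.001] then shift cm [ 0.05 -0.    0.03] (shift in present axes [ 0.05 -0.    0.03] )
```

```bash
python3 -m crank '[[[0,0,0],[0,0,0]],[[0,0,0],[0,0,0]],[[0,0,0],[0,0,0]],[[0,0,0],[0,0,0]],[[0,0,0],[0,0,0]]]' 4.5 40; python3 -m crank '[[[0,0,-1],[0,0,0]],[[0,0,-2],[0,0,0]],[[0,0,-3],[0,0,0]],[[0,0,-2],[0,0,0]],[[0,0,0],[0,0,0]]]' 
python3 - <<'E'
from h import *
plan(.6425,.0353,.004,-5)
E
```

```text
clock: 2.35
tcp_pos: [0.4539, -0.1511, 0.0055]
orientation: [2.413, 2.009, 0.003]
contact_force: [0.9, 1.0, 6.2]
grip_width: 0.0573
gripper_force: 43.0
clock: 2.85
tcp_pos: [0.4547, -0.1516, 0.0874]
orientation: [2.411, 2.007, 0.006]
contact_force: [0.1, 0.0, -1.2]
grip_width: 0.0572
gripper_force: 43.8
yaw now 79.6 at [ 454.7 -151.6   87.4] | turn first: [ 0.005 -0.004  1.476] then shift cm [ 17.08 -20.26   8.34] (shift in present axes [21.79 15.03  8.43] )
```

```bash
T='x'; python3 -m crank '[[[2,1,0],[0,0,0.1]],[[0,0,0],[0,0,0.147]],[[0,0,0],[0,0,0.147]],[[0,0,0],[0,0,0.147]],[[0,0,0],[0,0,0.147]]]' >/dev/null; python3 -m crank '[[[0,0,0],[0,0,0.147]],[[0,0,0],[0,0,0.147]],[[0,0,0],[0,0,0.147]],[[0,0,0],[0,0,0.147]],[[0,0,0],[0,0,0.147]]]' >/dev/null;python3 -m crank '[[[0,0,0],[0,0,0.053]],[[2,-3,0],[0,0,0]],[[2.5,-3.5,0],[0,0,0]],[[2.5,-3.5,0],[0,0,0]],[[2.5,-3.5,0],[0,0,0]]]'
python3 - <<'E'
from h import *
plan(.6425,.0353,.004,-5)
E
```

```text
clock: 4.35
tcp_pos: [0.5729, -0.0056, 0.0837]
orientation: [3.138, -0.137, -0.002]
contact_force: [0.7, -0.8, -1.3]
grip_width: 0.0574
gripper_force: 43.7
yaw now -5.0 at [572.9  -5.6  83.7] | turn first: [ 0.     0.001 -0.   ] then shift cm [ 6.57 -4.68  7.97] (shift in present axes [ 6.58 -4.68  7.97] )
```

```bash
python3 -m crank '[[[3,-2,1],[0,0,0]],[[2.5,-1.8,2],[0,0,0]],[[0,0,2],[0,0,0]],[[0,0,0],[0,0,0]],[[0,0,0],[0,0,0]]]'
python3 - <<'E'
from h import *
plan(.6425,.0353,.0055,-5)
E
```

```text
clock: 4.85
tcp_pos: [0.6295, 0.0252, 0.0337]
orientation: [3.138, -0.138, -0.004]
contact_force: [0.0, -0.6, -1.4]
grip_width: 0.0576
gripper_force: 43.5
yaw now -5.0 at [629.5  25.2  33.7] | turn first: [ 0.001  0.002 -0.001] then shift cm [ 1.21 -1.12  2.82] (shift in present axes [ 1.22 -1.12  2.82] )
```

```bash
python3 -m crank '[[[1.2,-1.1,1],[0,0,0]],[[0,0,1],[0,0,0]],[[0,0,0.75],[0,0,0]],[[0,0,0],[0,0,0]],[[0,0,0],[0,0,0]]]'; python3 -m crank '[[[0,0,0],[0,0,0]],[[0,0,0],[0,0,0]],[[0,0,0],[0,0,0]],[[0,0,-2],[0,0,0]],[[0,0,-4],[0,0,0]]]' 8.54 40;  python3 -m crank '[[[0,0,-4],[0,0,-0.14]],[[0,0,-3],[0,0,-0.147]],[[0,0,0],[0,0,-0.147]],[[0,0,0],[0,0,-0.147]],[[0,0,0],[0,0,-0.147]]]'>/dev/null; python3 -m crank '[[[0,0,0],[0,0,-0.147]],[[0,0,0],[0,0,-0.147]],[[0,0,0],[0,0,-0.147]],[[0,0,0],[0,0,-0.147]],[[0,0,0],[0,0,-0.147]]]'>/dev/null;  python3 -m crank '[[[0,0,0],[0,0,-0.147]],[[0,0,0],[0,0,-0.147]],[[0,0,0],[0,0,-0.05]],[[0,0,0],[0,0,0]],[[0,0,0],[0,0,0]]]'
python3 - <<'E'
from h import *
X,p=cloud("wrist"); cv2.imwrite("pics/w2.png",p[:,:,::-1]); np.savez("w2.npz",X=X,p=p)
Z=X[...,2]; print("floor",np.nanmedian(Z[abs(Z)<.015]))
m=((Z>.03)&(Z<.045)).astype(np.uint8); m=cv2.morphologyEx(m,cv2.MORPH_CLOSE,np.ones((3,3)))
k,l,st,_=cv2.connectedComponentsWithStats(m)
for i in range(1,k):
        if st[i,4]>150: print(st[i],rect(X[(l==i)&np.isfinite(Z)&(Z>.03)]))
plan(.4869,-.2758,.1,98.5)
E
```

```text
clock: 5.35
tcp_pos: [0.6431, 0.0352, 0.0069]
orientation: [3.138, -0.138, -0.001]
contact_force: [-0.3, -0.3, -1.0]
grip_width: 0.0574
gripper_force: 43.6
clock: 5.85
tcp_pos: [0.6412, 0.0361, 0.0648]
orientation: [3.138, -0.137, -0.009]
contact_force: [0.4, 0.4, 0.7]
grip_width: 0.0854
gripper_force: 0.0
clock: 7.35
tcp_pos: [0.6437, 0.0359, 0.1369]
orientation: [2.052, 2.379, 0.0]
contact_force: [0.4, -0.5, 0.3]
grip_width: 0.0854
gripper_force: 0.0
floor 0.0013180935072087258
[ 275  156   94   84 1390] (array([643.3,  35.5]), 68.2, 59.1, -5.0)
[477 368  16  32 259] (array([ 841.2, -135.8]), 46.4, 9.7, -81.4)
yaw now 98.4 at [643.7  36.  136.9] | turn first: [ 0.     0.    -0.001] then shift cm [-28.52 -20.11   3.69] (shift in present axes [-28.54 -20.09   3.69] )
```

View pics/w2.png

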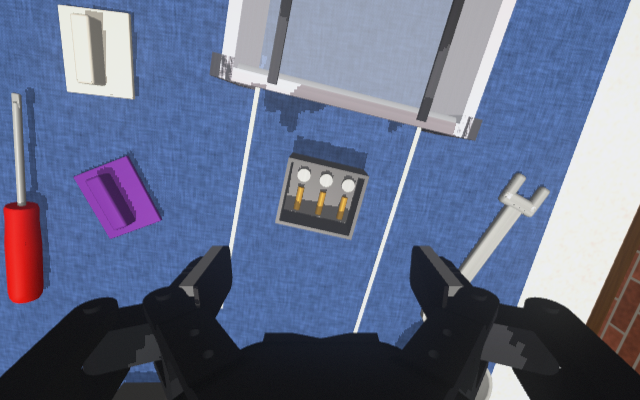

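The wrist view shows the short box at (322,197), square between the lane lines, with the port just beyond at (340,100). Next is the long box.

```bash
python3 -m crank '[[[-4,-2.8,0],[0,0,0]],[[-4,-2.8,0],[0,0,0]],[[-4,-2.8,0],[0,0,0]],[[-4,-2.8,0],[0,0,0]],[[-4,-2.8,0],[0,0,0]]]' >/dev/null; python3 -m crank '[[[-4,-2.8,0],[0,0,0]],[[-3,-2.2,0],[0,0,0]],[[0,0,0],[0,0,0]],[[0,0,0],[0,0,0]]]'
python3 - <<'E'
from h import *
z=np.load("w2.npz"); X,p=z["X"],z["p"]; x,y,Z=X[...,0],X[...,1],X[...,2]
for a in ((slice(86,330),slice(220,262)),(slice(128,330),slice(350,425))):
    m=(p[a].min(2)>170)&(abs(Z[a])<.01); print(rect(X[a][m]))
a=X[60:140,215:480]; m=(a[...,2]>.066)&(a[...,2]<.08); print(cv2.boxPoints(cv2.minAreaRect((a[m][:,:2]*1000).astype(np.float32))))
X,p=cloud("wrist"); Z=X[...,2]
m=((Z>.03)&(Z<.045)).astype(np.uint8); m=cv2.morphologyEx(m,cv2.MORPH_CLOSE,np.ones((3,3)))
k,l,st,_=cv2.connectedComponentsWithStats(m)
for i in range(1,k):
        if st[i,4]>150: print(st[i],rect(X[(l==i)&np.isfinite(Z)&(Z>.03)]))
plan(.4869,-.2758,.004,98.5)
E
```

```text
clock: 8.3
tcp_pos: [0.4956, -0.2599, 0.137]
orientation: [2.053, 2.377, 0.0]
contact_force: [0.5, 0.9, -0.2]
grip_width: 0.0851
gripper_force: 0.0
(array([565.6,   5.4]), 227.8, 4.5, 85.2)
(array([713.3,  -4.9]), 209.7, 74.3, -75.9)
[[561.2791   117.012924]
 [738.7139   102.51756 ]
 [742.5744   149.77254 ]
 [565.1396   164.2679  ]]
[ 272  149   72  126 1773] (array([ 487. , -276.2]), 112.7, 58.2, -81.4)
[ 591  187   49   68 1139] (array([ 747. , -239.9]), 59.5, 26.1, 84.8)
[475 361  24  39 367] (array([ 691.4, -427.8]), 49.2, 11.7, 88.2)
yaw now 98.5 at [ 496.4 -258.5  136.9] | turn first: [ 0.001 -0.     0.   ] then shift cm [-1.57 -1.19 13.29] (shift in present axes [-1.57 -1.2  13.29] )
```

```bash
python3 -m crank '[[[-1.6,-1.2,3],[0,0,0]],[[0,0,4],[0,0,0]],[[0,0,4],[0,0,0]],[[0,0,2.3],[0,0,0]],[[0,0,0],[0,0,0]]]' >/dev/null;  python3 -m crank '[[[0,0,0],[0,0,0]],[[0,0,0],[0,0,0]],[[0,0,0],[0,0,0]],[[0,0,0],[0,0,0]],[[0,0,0],[0,0,0]]]' 4.5 40; python3 -m crank '[[[0,0,-1],[0,0,0]],[[0,0,-2],[0,0,0]],[[0,0,-3],[0,0,0]],[[0,0,-2],[0,0,0]],[[0,0,0],[0,0,0.1]]]';python3 -m crank '[[[0,0,0],[0,0,0.147]],[[0,0,0],[0,0,0.147]],[[0,0,0],[0,0,0.147]],[[0,0,0],[0,0,0.147]],[[0,0,0],[0,0,0.147]]]' >/dev/null;python3 -m crank '[[[0,0,0],[0,0,0.147]],[[0,0,0],[0,0,0.147]],[[0,0,0],[0,0,0.147]],[[0,0,0],[0,0,0.147]],[[0,0,0],[0,0,0.147]]]' >/dev/null;python3 -m crank '[[[0,0,0],[0,0,0.147]],[[0,0,0],[0,0,0.087]],[[0,0,0],[0,0,0]]]'
python3 - <<'E'
from h import *
plan(.634,-.0625,.0055,-5)
E
```

```text
clock: 9.35
tcp_pos: [0.4879, -0.2768, 0.0056]
orientation: [2.048, 2.379, 0.002]
contact_force: [-0.3, 2.6, 8.2]
grip_width: 0.0571
gripper_force: 44.6
clock: 9.85
tcp_pos: [0.4879, -0.2781, 0.0875]
orientation: [2.165, 2.269, 0.003]
contact_force: [0.5, -0.5, -1.9]
grip_width: 0.0574
gripper_force: 44.1
clock: 11.15
tcp_pos: [0.4862, -0.2764, 0.0842]
orientation: [-3.138, 0.133, 0.0]
contact_force: [-0.0, 0.0, -3.0]
grip_width: 0.0572
gripper_force: 44.0
yaw now -4.9 at [ 486.2 -276.4   84.2] | turn first: [-0.     0.     0.003] then shift cm [ 12.86 -22.6    7.87] (shift in present axes [ 12.92 -22.56   7.87] )
```

```bash
python3 -m crank '[[[2.1,-3.7,0],[0,0,0]],[[2.1,-3.7,0],[0,0,0]],[[2.1,-3.7,0],[0,0,0]],[[2.1,-3.7,0],[0,0,0]],[[2.1,-3.7,0],[0,0,0]]]' >/dev/null; python3 -m crank '[[[2.1,-3.7,1],[0,0,0]],[[0.26,-0.4,2],[0,0,0]],[[0,0,2],[0,0,0]],[[0,0,0],[0,0,0]],[[0,0,0],[0,0,0]]]'
python3 - <<'E'
from h import *
plan(.634,-.0625,.0055,-5)
E
```

```text
clock: 12.15
tcp_pos: [0.6332, -0.063, 0.0341]
orientation: [3.139, -0.131, -0.001]
contact_force: [0.5, -0.4, -2.5]
grip_width: 0.0572
gripper_force: 44.1
yaw now -4.8 at [633.2 -63.   34.1] | turn first: [0.    0.001 0.004] then shift cm [ 0.08 -0.05  2.86] (shift in present axes [ 0.08 -0.05  2.86] )
```

```bash
python3 -m crank '[[[0,0,1],[0,0,0]],[[0,0,1.2],[0,0,0]],[[0,0,0.6],[0,0,0]],[[0,0,0],[0,0,0]]]'; python3 -m crank '[[[0,0,0],[0,0,0]],[[0,0,0],[0,0,0]],[[0,0,0],[0,0,0]],[[0,0,-2],[0,0,0]],[[0,0,-4],[0,0,0]]]' 8.54 40;  python3 -m crank '[[[0,0,-4],[0,0,-0.14]],[[0,0,-3],[0,0,-0.147]],[[0,0,-3],[0,0,-0.147]],[[0,0,0],[0,0,-0.147]],[[0,0,0],[0,0,-0.147]]]'>/dev/null; python3 -m crank '[[[0,0,0],[0,0,-0.147]],[[0,0,0],[0,0,-0.147]],[[0,0,0],[0,0,-0.147]],[[0,0,0],[0,0,-0.147]],[[0,0,0],[0,0,-0.147]]]'>/dev/null;  python3 -m crank '[[[0,0,0],[0,0,-0.147]],[[0,0,0],[0,0,-0.07]],[[0,0,0],[0,0,0]],[[0,0,0],[0,0,0]]]'
cat >> h.py <<'E'
def blobs(lo,hi,n="wrist",amin=150,save=None):
    X,p=cloud(n); Z=X[...,2]
    m=((Z>lo)&(Z<hi)).astype(np.uint8); m=cv2.morphologyEx(m,cv2.MORPH_CLOSE,np.ones((3,3)))
    k,l,st,_=cv2.connectedComponentsWithStats(m)
    for i in range(1,k):
        s=(l==i)&(Z>lo)&(Z<hi)
        if st[i,4]>amin: print(st[i],rect(X[s]),"z",np.round(np.percentile(X[s][:,2],[50,98]),3),p[s].mean(0).astype(int))
    if save: cv2.imwrite(save,p[:,:,::-1])
    return X,p
E
python3 - <<'E'
from h import *
blobs(.03,.045)
plan(.442,.1255,.17,91.6)
E
```

```text
clock: 12.55
tcp_pos: [0.6333, -0.0626, 0.0056]
orientation: [-3.138, 0.133, 0.001]
contact_force: [-0.2, -1.0, -3.3]
grip_width: 0.0577
gripper_force: 44.7
clock: 13.05
tcp_pos: [0.6313, -0.062, 0.0638]
orientation: [3.139, -0.132, -0.009]
contact_force: [0.3, -0.1, 0.5]
grip_width: 0.0854
gripper_force: 0.0
clock: 14.45
tcp_pos: [0.6335, -0.0626, 0.1659]
orientation: [2.196, 2.246, 0.0]
contact_force: [-0.2, -0.3, -0.2]
grip_width: 0.0852
gripper_force: 0.0
[ 293   37   88   82 1329] (array([643.4,  35.8]), 68.2, 58.3, -4.8) z [0.036 0.038] [91 91 94]
[ 259  153  126   73 1619] (array([632.7, -62.2]), 112.2, 58.9, -4.8) z [0.036 0.038] [117 116 117]
[ 439  229   92   76 1029] (array([ 809.9, -132.1]), 99.5, 60.4, -36.9) z [0.035 0.037] [159 158 154]
yaw now 91.3 at [633.5 -62.5 165.9] | turn first: [ 0.     0.    -0.005] then shift cm [ 19.33 -18.62  -0.41] (shift in present axes [ 19.24 -18.71  -0.42] )
```

```bash
python3 -m crank '[[[3.2,-3.1,0],[0,0,0]],[[3.2,-3.1,0],[0,0,0]],[[3.2,-3.1,0],[0,0,0]],[[3.2,-3.1,0],[0,0,0]],[[3.2,-3.1,0],[0,0,0]]]' >/dev/null; python3 -m crank '[[[3.2,-3.1,0],[0,0,0]],[[0,0,0],[0,0,0]],[[0,0,0],[0,0,0]],[[0,0,0],[0,0,0]]]'
python3 - <<'E'
from h import *
blobs(.007,.03,save="pics/w3.png"); print(); blobs(.018,.03)
plan(.442,.1255,.01,91.6)
E
```

```text
clock: 15.4
tcp_pos: [0.4437, 0.1242, 0.166]
orientation: [2.195, 2.246, 0.001]
contact_force: [0.1, -0.5, -1.2]
grip_width: 0.0854
gripper_force: 0.0
[ 290    0   67   92 5572] (array([443.7, 253.7]), 76.5, 56.1, -85.1) z [0.01  0.026] [182 177 165]
[ 432    0   61  199 2255] (array([572.4, 205.1]), 176.4, 7.6, 83.1) z [0.019 0.029] [92 87 91]
[187  12  44  61 566] (array([343.7, 245.5]), 53.6, 21.0, 51.7) z [0.019 0.03 ] [117 112 117]
[ 292  151   56   63 3448] (array([442.6, 125.7]), 65.3, 56.4, -88.5) z [0.01  0.026] [228 229 231]
[ 241  221   24  127 1355] (array([374. ,   7.1]), 154.3, 24.8, 84.6) z [0.019 0.026] [184  83  84]
[   0  234   33  124 2828] (array([ 97.2, -21.9]), 163.1, 34.0, 76.9) z [0.013 0.017] [153 142 128]
[ 465  239   86   47 1033] (array([634.5,  58.1]), 82.7, 39.7, 29.1) z [0.019 0.03 ] [53 53 56]
[ 294  256   70   66 2600] (array([455.7,   1.7]), 66.3, 56.1, -61.6) z [0.01  0.026] [146  77 177]
[ 482  256   65   44 1344] (array([651.9,  32.5]), 49.9, 47.1, 85.9) z [0.016 0.029] [76 70 60]
[602 287  38  59 665] (array([801.8, -27.4]), 79.4, 17.4, 70.6) z [
[... 415 characters left out ...]
0  15  51 723] (array([442.7, 125.9]), 49.5, 13.9, -88.4) z [0.025 0.027] [227 227 227]
[469 242  82  44 584] (array([633.9,  58. ]), 82.4, 39.0, 30.0) z [0.024 0.03 ] [53 53 55]
[489 258  58  42 582] (array([664.5,  21.9]), 63.0, 31.8, 44.1) z [0.024 0.03 ] [51 50 51]
[314 275  31  43 601] (array([455.6,   2. ]), 50.4, 14.4, -61.5) z [0.025 0.027] [137  71 168]
[241 306  22  42 758] (array([368.5, -42.6]), 56.1, 24.3, 86.8) z [0.024 0.026] [202  33  34]
[485 364  30  11 216] (array([656.3, -90.4]), 38.0, 3.0, -5.0) z [0.024 0.03 ] [49 48 49]
yaw now 91.3 at [443.7 123.8 165.9] | turn first: [ 0.     0.    -0.006] then shift cm [ 0.17 -0.17 15.59] (shift in present axes [ 0.17 -0.18 15.59] )
```

```bash
python3 -m crank '[[[0.18,-0.12,4],[0,0,-0.005]],[[0,0,4],[0,0,0]],[[0,0,4],[0,0,0]],[[0,0,3.5],[0,0,0]],[[0,0,0],[0,0,0]]]' 4 40 >/dev/null;  python3 -m crank '[[[0,0,0],[0,0,0]],[[0,0,0],[0,0,0]],[[0,0,0],[0,0,0]],[[0,0,0],[0,0,0]]]' 0.5 40; python3 -m crank '[[[0,0,-1],[0,0,0]],[[0,0,-2],[0,0,0]],[[0,0,-4],[0,0,0]],[[0,0,-3],[0,0,0]],[[0,0,0],[0,0,0]]]'
python3 - <<'E'
from h import *
plan(.6434,.0357,.105,-4.9)
E
```

```text
clock: 16.4
tcp_pos: [0.4417, 0.1264, 0.011]
orientation: [2.188, 2.254, 0.0]
contact_force: [-0.2, -0.7, 0.1]
grip_width: 0.0132
gripper_force: 40.2
clock: 16.9
tcp_pos: [0.4442, 0.1276, 0.1151]
orientation: [2.186, 2.252, 0.012]
contact_force: [0.5, 1.0, -1.1]
grip_width: 0.013
gripper_force: 40.3
yaw now 91.7 at [444.2 127.6 115.1] | turn first: [ 0.003 -0.009  1.686] then shift cm [20.64  7.46  1.01] (shift in present axes [-9.78 19.63  1.12] )
```

```bash
python3 -m crank '[[[0,0,0],[0,0,0.147]],[[0,0,0],[0,0,0.147]],[[0,0,0],[0,0,0.147]],[[0,0,0],[0,0,0.147]],[[0,0,0],[0,0,0.147]]]' >/dev/null;python3 -m crank '[[[0,0,0],[0,0,0.147]],[[0,0,0],[0,0,0.147]],[[0,0,0],[0,0,0.147]],[[0,0,0],[0,0,0.147]],[[0,0,0],[0,0,0.147]]]' >/dev/null;python3 -m crank '[[[0,0,0],[0,0,0.147]],[[0,0,0],[0,0,0.069]],[[4,1.4,0],[0,0,0]],[[4,1.4,0],[0,0,0]],[[4,1.5,0],[0,0,0]]]' >/dev/null; python3 -m crank '[[[4.3,1.6,0],[0,0,0]],[[4.3,1.6,0],[0,0,0]],[[0,0,0],[0,0,0]],[[0,0,0],[0,0,0]]]'
python3 - <<'E'
from h import *
blobs(.03,.045,save="pics/w4.png")
plan(.6434,.0357,.044,-4.9)
E
```

```text
clock: 18.8
tcp_pos: [0.6403, 0.0333, 0.1098]
orientation: [3.138, -0.136, -0.002]
contact_force: [-1.1, -0.2, -1.7]
grip_width: 0.0133
gripper_force: 40.2
[526   0 110  25 966] (array([ 756.9, -143.5]), 68.4, 15.4, 85.4) z [0.035 0.037] [204 203 198]
[189  76  23  24 204] (array([728.7, 106.5]), 19.2, 10.0, -47.2) z [0.037 0.045] [87 87 95]
[ 195  105   26  174 1401] (array([654.4, 116.2]), 134.3, 1.6, -5.0) z [0.038 0.045] [45 47 53]
[ 402  130   96  143 3003] (array([632.9, -62.2]), 112.3, 59.3, -4.8) z [0.036 0.038] [128 126 126]
[278 158  80  31 672] (array([666.3,  33.6]), 57.9, 23.2, 84.6) z [0.036 0.038] [140 138 139]
yaw now -4.9 at [639.4  34.4 109.9] | turn first: [ 0.     0.002 -0.   ] then shift cm [ 0.39 -0.16  6.59] (shift in present axes [ 0.41 -0.17  6.59] )
```

```bash
python3 -m crank '[[[0.42,-0.16,2],[0,0,0]],[[0,0,2],[0,0,0]],[[0,0,1],[0,0,0]],[[0,0,0],[0,0,0]],[[0,0,0],[0,0,0]]]'
python3 - <<'E'
from h import *
plan(.6434,.0357,.042,-4.9)
E
```

```text
clock: 19.35
tcp_pos: [0.6445, 0.036, 0.0613]
orientation: [-3.139, 0.133, 0.0]
contact_force: [0.3, -0.1, -1.0]
grip_width: 0.0135
gripper_force: 40.2
yaw now -4.9 at [644.5  36.   61.3] | turn first: [-0.     0.     0.001] then shift cm [-0.11  0.04  1.93] (shift in present axes [-0.11  0.04  1.93] )
```

```bash
python3 -m crank '[[[-0.05,0.04,0.8],[0,0,0]],[[0,0,0.6],[0,0,0]],[[0,0,0.45],[0,0,0]],[[0,0,0],[0,0,0]],[[0,0,0],[0,0,0]]]'
```

```text
clock: 19.85
tcp_pos: [0.6442, 0.0352, 0.0421]
orientation: [3.139, -0.134, -0.0]
contact_force: [-0.4, -1.3, -0.3]
grip_width: 0.013
gripper_force: 40.3
```

```bash
python3 -m crank '[[[0,0,0],[0,0,0]],[[0,0,0],[0,0,0]],[[0,0,-1],[0,0,0]],[[0,0,-3],[0,0,0]],[[0,0,-4],[0,0,0]]]' 5;  python3 -m crank '[[[0,0,-4],[0,0,-0.14]],[[0,0,-1],[0,0,-0.147]],[[0,0,0],[0,0,-0.147]],[[0,0,0],[0,0,-0.147]],[[0,0,0],[0,0,-0.147]]]'>/dev/null; python3 -m crank '[[[0,0,0],[0,0,-0.147]],[[0,0,0],[0,0,-0.147]],[[0,0,0],[0,0,-0.147]],[[0,0,0],[0,0,-0.147]],[[0,0,0],[0,0,-0.147]]]'>/dev/null;  python3 -m crank '[[[0,0,0],[0,0,-0.1]],[[0,0,0],[0,0,0]],[[0,0,0],[0,0,0]]]'
python3 - <<'E'
from h import *
blobs(.03,.060,save="pics/w4.png"); print(); blobs(.052,.06)
plan(.4285,.397,.17,85)
E
```

```text
clock: 20.35
tcp_pos: [0.6429, 0.0352, 0.1222]
orientation: [3.138, -0.134, -0.005]
contact_force: [0.1, 1.1, 0.2]
grip_width: 0.0502
gripper_force: 0.0
clock: 21.65
tcp_pos: [0.6443, 0.035, 0.1729]
orientation: [2.325, 2.112, 0.001]
contact_force: [0.1, -0.0, 0.5]
grip_width: 0.0498
gripper_force: 0.0
[ 284  157   73   61 4265] (array([643.5,  35.9]), 67.9, 58.1, -5.0) z [0.041 0.057] [215 215 216]
[272 251  98   7 558] (array([636.8, -34.9]), 100.4, 4.9, -5.0) z [0.036 0.038] [106 104 104]
[267 266 106  39 767] (array([631.8, -71.2]), 112.1, 41.2, -4.0) z [0.036 0.037] [94 93 94]
[433 341  32  30 241] (array([ 766.1, -176.4]), 55.9, 11.0, -49.6) z [0.034 0.037] [134 133 129]
[443 379  29  21 173] (array([ 781.4, -218.1]), 33.2, 5.9, -33.4) z [0.037 0.048] [21 40 64]

[292 185  55  16 854] (array([642.4,  36.3]), 48.6, 13.8, -5.6) z [0.056 0.058] [221 221 221]
yaw now 84.5 at [644.3  35.2 172.6] | turn first: [ 0.     0.    -0.008] then shift cm [ 34.16 -24.65   0.26] (shift in present axes [ 33.97 -24.92   0.25] )
```

```bash
python3 -m crank '[[[3.8,-2.8,0],[0,0,0]],[[3.8,-2.8,0],[0,0,0]],[[3.8,-2.8,0],[0,0,0]],[[3.8,-2.8,0],[0,0,0]],[[3.8,-2.8,0],[0,0,0]]]' >/dev/null; python3 -m crank '[[[3.8,-2.8,0],[0,0,0]],[[3.8,-2.8,0],[0,0,0]],[[3.8,-2.7,0],[0,0,0]],[[3.4,-2.4,0],[0,0,0]],[[0,0,0],[0,0,0]]]'>/dev/null;  python3 -m crank '[[[0,0,0],[0,0,0]],[[0,0,0],[0,0,0]]]'
python3 - <<'E'
from h import *
blobs(.007,.03); print(); blobs(.018,.03)
plan(.4285,.397,.011,85)
E
```

```text
clock: 22.95
tcp_pos: [0.4305, 0.3935, 0.1723]
orientation: [2.324, 2.112, -0.0]
contact_force: [-0.1, -0.2, -0.4]
grip_width: 0.0501
gripper_force: 0.0
[   0    0  144  100 1803] (array([214.5, 513.2]), 156.8, 64.6, 27.3) z [0.019 0.03 ] [106 102  95]
[423   0  43  65 566] (array([549.6, 514.8]), 53.9, 20.8, -62.1) z [0.02  0.029] [86 95 87]
[  34    5   65   80 1991] (array([216.2, 552.4]), 78.0, 40.1, 48.1) z [0.019 0.029] [115 110 101]
[  0  13  21  14 220] (array([170.3, 568.4]), 38.4, 1.4, -0.3) z [0.018 0.029] [128 124 114]
[ 535   30   84   83 4620] (array([680.4, 477.4]), 67.8, 56.2, 13.1) z [0.01  0.026] [ 44 160  70]
[ 77  35  34  32 826] (array([236.6, 537.2]), 24.3, 24.0, 27.7) z [0.02  0.022] [192 151  72]
[  6  43  31  31 644] (array([170.5, 537.5]), 24.0, 23.8, -2.4) z [0.02  0.022] [99 98 99]
[  0  61  12  30 197] (array([140.4, 525.9]), 26.6, 4.2, 89.1) z [0.01  0.017] [110 106  98]
[ 291  125   56  104 5599] (array([428.8, 397.8]), 109.4, 56.1, 84.6) z [0.01  0.026] [231 232 234]
[ 459  160  181  120 1988] (array([638.2, 370.1]), 216.7, 106.3, 33.6) z [0.019 0.03 ]
[... 607 characters left out ...]
] (array([170.4, 537.5]), 24.0, 23.6, -2.2) z [0.02  0.022] [100  99 100]
[ 555   53   63   34 1045] (array([680.5, 477.4]), 52.2, 14.4, 13.2) z [0.025 0.027] [ 41 153  66]
[312 156  14  50 694] (array([428.7, 398.3]), 48.9, 13.2, 84.3) z [0.025 0.027] [228 229 228]
[ 464  161  176  119 1076] (array([634. , 370.9]), 204.0, 99.3, 34.2) z [0.024 0.03 ] [96 91 95]
[334 278  19  43 529] (array([443. , 260.6]), 50.1, 14.0, -85.3) z [0.025 0.027] [219 219 218]
[446 358  12  30 161] (array([567.5, 150. ]), 39.9, 6.6, 77.0) z [0.024 0.029] [84 79 81]
yaw now 84.5 at [430.8 393.1 172.3] | turn first: [ 0.     0.001 -0.009] then shift cm [ 0.37 -0.26 16.13] (shift in present axes [ 0.37 -0.28 16.13] )
```

```bash
python3 -m crank '[[[0.46,-0.24,4],[0,0,0]],[[0,0,4],[0,0,0]],[[0,0,4],[0,0,0]],[[0,0,4.1],[0,0,0]],[[0,0,0],[0,0,0]]]' 4 40 >/dev/null;  python3 -m crank '[[[0,0,0],[0,0,0]],[[0,0,0],[0,0,0]],[[0,0,0],[0,0,0]],[[0,0,0],[0,0,0]]]' 0.5 40; python3 -m crank '[[[0,0,-1],[0,0,0]],[[0,0,-3],[0,0,0]],[[0,0,-4],[0,0,0]],[[0,0,-4],[0,0,0]],[[0,0,0],[0,0,0]]]'
python3 - <<'E'
from h import *
plan(.6327,-.0622,.12,-4.9)
E
```

```text
clock: 23.95
tcp_pos: [0.4279, 0.3993, 0.0116]
orientation: [2.323, 2.115, 0.0]
contact_force: [-0.6, 0.1, -1.1]
grip_width: 0.013
gripper_force: 41.3
clock: 24.45
tcp_pos: [0.4304, 0.4024, 0.1379]
orientation: [-2.322, -2.115, -0.017]
contact_force: [1.8, 0.7, 0.0]
grip_width: 0.0124
gripper_force: 41.4
yaw now 84.7 at [430.4 402.4 137.9] | turn first: [-0.002 -0.012  1.563] then shift cm [24.12 44.56  1.79] (shift in present axes [-44.38  24.46   1.56] )
```

```bash
python3 -m crank '[[[-3,1.6,0],[0,0,0]],[[-4,2.2,0],[0,0,0]],[[-4,2.2,0],[0,0,0]],[[-4,2.2,0],[0,0,0]],[[-4,2.2,0],[0,0,0]]]' >/dev/null; python3 -m crank '[[[-4,2.2,0],[0,0,0]],[[-4,2.2,0],[0,0,0]],[[-4,2.2,0],[0,0,0]],[[-4,2.2,0],[0,0,0]],[[-4,2.2,0],[0,0,0]]]' >/dev/null; python3 -m crank '[[[-4,2.2,0],[0,0,0]],[[-1.2,0.7,0],[0,0,0.147]],[[0,0,0],[0,0,0.147]],[[0,0,0],[0,0,0.147]],[[0,0,0],[0,0,0.147]]]'>/dev/null;python3 -m crank '[[[0,0,0],[0,0,0.147]],[[0,0,0],[0,0,0.147]],[[0,0,0],[0,0,0.147]],[[0,0,0],[0,0,0.147]],[[0,0,0],[0,0,0.147]]]' >/dev/null;python3 -m crank '[[[0,0,0],[0,0,0.147]],[[0,0,0],[0,0,0.093]],[[0,0,1],[0,0,0]],[[0,0,0],[0,0,0]],[[0,0,0],[0,0,0]]]' 
python3 - <<'E'
from h import *
blobs(.03,.045,save="pics/w5.png")
plan(.6328,-.0622,.042,-4.9)
E
```

```text
clock: 26.95
tcp_pos: [0.6281, -0.063, 0.1207]
orientation: [-3.139, 0.131, 0.002]
contact_force: [0.4, 0.1, 0.0]
grip_width: 0.0128
gripper_force: 41.4
[375   0 102  24 796] (array([ 756.8, -144.2]), 67.8, 14.9, 85.9) z [0.035 0.037] [191 190 185]
[522   0  62  35 811] (array([ 743.9, -226.9]), 42.7, 9.7, 57.1) z [0.037 0.045] [16 32 54]
[ 38  71  47  23 389] (array([727.1, 114.1]), 30.8, 12.9, -67.5) z [0.038 0.045] [55 56 63]
[  61   99   64  202 3234] (array([640.5, 116.2]), 162.1, 13.6, -5.2) z [0.038 0.045] [26 27 30]
[281 124  78  22 559] (array([681.3, -66.2]), 57.9, 15.4, 85.3) z [0.036 0.038] [126 125 127]
[ 150  150   87   87 5052] (array([643.7,  35.2]), 68.1, 58.5, -5.0) z [0.04  0.042] [162 156 146]
yaw now -4.8 at [628.4 -63.1 121. ] | turn first: [-0.     0.001  0.002] then shift cm [ 0.43 -0.13  7.9 ] (shift in present axes [ 0.44 -0.13  7.9 ] )
```

```bash
python3 -m crank '[[[0.5,-0.13,2],[0,0,0]],[[0,0,3],[0,0,0]],[[0,0,1],[0,0,0]],[[0,0,0],[0,0,0]],[[0,0,0],[0,0,0]]]'>/dev/null; python3 - <<'E'
from h import *
plan(.6328,-.0622,.042,-4.9)
E
python3 -m crank '[[[0,0,0.8],[0,0,0]],[[0,0,0.6],[0,0,0]],[[0,0,0.45],[0,0,0]],[[0,0,0],[0,0,0]],[[0,0,0],[0,0,0]]]'
```

```text
yaw now -4.9 at [634.2 -62.6  62.1] | turn first: [ 0.    -0.001  0.   ] then shift cm [-0.14 -0.03  2.01] (shift in present axes [-0.14 -0.03  2.01] )
clock: 28.0
tcp_pos: [0.6337, -0.0622, 0.0427]
orientation: [-3.139, 0.134, 0.0]
contact_force: [-0.1, -1.2, -0.4]
grip_width: 0.0126
gripper_force: 41.4
```

```bash
python3 -m crank '[[[0,0,0],[0,0,0]],[[0,0,0],[0,0,0]],[[0,0,-1],[0,0,0]],[[0,0,-3],[0,0,0]],[[0,0,-4],[0,0,0]]]' 6;  python3 -m crank '[[[0,0,-5],[0,0,0]],[[0,0,-5],[0,0,0]],[[-1,4.8,0],[0,0,0]],[[0,0,0],[0,0,0]],[[0,0,0],[0,0,0]]]'
python3 - <<'E'
from h import *
blobs(.03,.060,save="pics/w6.png"); print(); blobs(.052,.06)
plan(.542,-.409,.2,-3)
E
```

```text
clock: 28.5
tcp_pos: [0.6324, -0.0621, 0.1227]
orientation: [3.138, -0.134, -0.005]
contact_force: [1.3, 0.5, 0.5]
grip_width: 0.0599
gripper_force: 0.0
clock: 29.0
tcp_pos: [0.619, -0.1112, 0.2239]
orientation: [3.138, -0.14, 0.002]
contact_force: [0.2, -0.1, -0.3]
grip_width: 0.06
gripper_force: 0.0
[291   0 101  49 817] (array([ 771.4, -144.7]), 97.4, 43.9, 85.0) z [0.035 0.037] [193 193 189]
[407   0  50  55 693] (array([ 754.6, -225.8]), 58.2, 22.5, 35.9) z [0.046 0.059] [34 50 73]
[ 564   76   76  161 4371] (array([ 613., -410.]), 169.9, 77.1, -2.4) z [0.033 0.056] [219 197 133]
[  84   80   54  172 3300] (array([650.4, 122.1]), 179.8, 26.6, -5.0) z [0.046 0.059] [48 49 55]
[ 247  117   57  101 5282] (array([633.5, -62.4]), 111.4, 57.8, -4.9) z [0.041 0.057] [236 235 231]
[ 157  136   62   62 3378] (array([643.8,  35.4]), 68.2, 58.8, -5.0) z [0.041 0.057] [185 179 167]

[417   0  40  51 217] (array([ 752.4, -223.7]), 53.9, 17.2, 37.5) z [0.056 0.06 ] [34 49 72]
[ 87 100  41 152 853] (array([640.5, 116. ]), 161.1, 11.2, -4.6) z [0.056 0.06 ] [42 43 49]
[172 147  20  48 696] (array([642.8,  35.3]), 50.3, 14.7, -4.6) z [0.056 0.058] [190 183 170]
[268 149  15  48 636] (array([632.2, -61.7]), 50.2, 14.1, -5.0) z [0.056 0.058] [224 221 211]
[584 214  29  24 192] (array([ 548.9, -403.1]), 31.6, 16.5, -44.2) z [0.056 0.06 ] [117  93  66]
yaw now -4.9 at [ 619.5 -108.5  222.8] | turn first: [-0.001  0.    -0.032] then shift cm [-6.17 30.41  2.28] (shift in present axes [-5.18 30.6   2.26] )
```

View pics/w6.png

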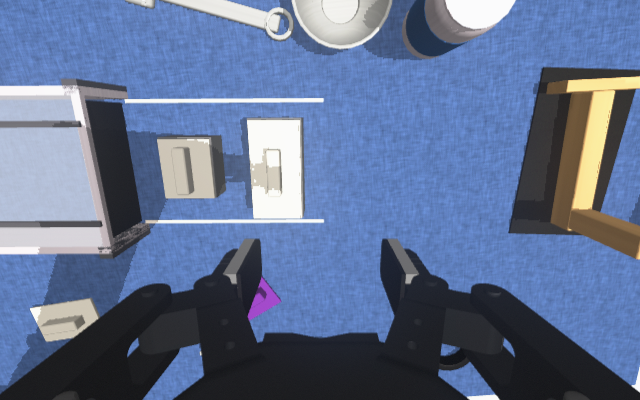

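Both boxes are closed and in line at (190,167) and (275,168). The pusher is on its pad at right, with its post near (605,230). Going to the pusher.

```bash
python3 -m crank '[[[-0.7,4.4,0],[0,0,-0.03]],[[-0.7,4.4,0],[0,0,0]],[[-0.7,4.4,0],[0,0,0]],[[-0.7,4.4,0],[0,0,0]],[[-0.7,4.4,0],[0,0,0]]]' >/dev/null;  python3 -m crank '[[[-0.7,4.4,0],[0,0,0]],[[-0.7,4.2,0],[0,0,0]],[[0,0,0],[0,0,0]],[[0,0,0],[0,0,0]],[[0,0,0],[0,0,0]]]'
python3 - <<'E'
from h import *
X,p=blobs(.026,.12,save="pics/w7.png"); print(); blobs(.1,.125)
a=(p.max(2)<45)&(abs(X[...,2]-.003)<.004)&(X[...,1]<-.33)&(X[...,1]>-.49)&(X[...,0]>.48)&(X[...,0]<.75); print("pad",rect(X[a]))
plan(.542,-.409,.065,-3)
E
```

```text
clock: 30.1
tcp_pos: [0.5538, -0.4095, 0.2221]
orientation: [-3.139, 0.082, 0.001]
contact_force: [0.6, 0.5, 0.1]
grip_width: 0.0603
gripper_force: 0.0
[  411     0   229   266 24371] (array([ 565.1, -662.6]), 262.0, 222.0, 78.5) z [0.047 0.116] [143 141 135]
[ 281   35   80  185 5120] (array([ 614.9, -413. ]), 166.5, 79.7, -2.2) z [0.034 0.114] [217 188 123]
[   0   66   40  109 3046] (array([628.7, -88.4]), 114.8, 30.6, -17.6) z [0.039 0.042] [161 161 155]
[ 56 323  34   7 159] (array([368.5, -68.3]), 45.9, 9.6, 87.1) z [0.026 0.028] [233  27  19]

[ 499    0  141   42 4035] (array([ 682.8, -613. ]), 117.2, 14.3, 79.1) z [0.111 0.124] [165 164 157]
[309 191  28  29 785] (array([ 543.6, -409.9]), 23.9, 23.5, 87.9) z [0.113 0.115] [212 182 121]
pad (array([ 565.5, -376.2]), 68.4, 42.0, -5.2)
yaw now -3.0 at [ 553.9 -409.4  222.4] | turn first: [-0.001  0.     0.001] then shift cm [-1.19  0.02 15.74] (shift in present axes [-1.19  0.04 15.74] )
```

View pics/w7.png

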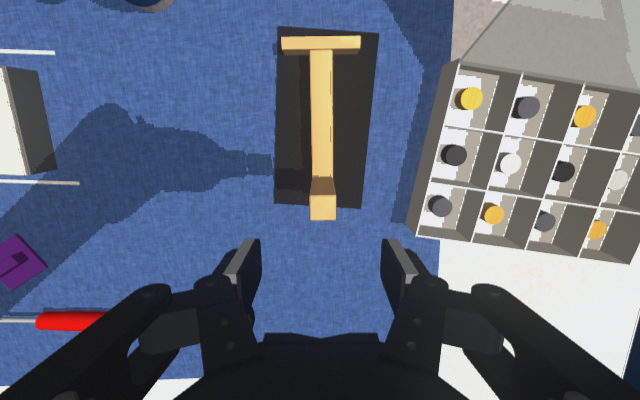

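```bash
python3 - <<'E'
from h import *
o=monitor.get_obs(); c,f=cam("wrist"); H=c["hand_eye"]; R=Ro.from_rotvec(o["orientation"]).as_matrix()
P=[]
for u,v in((277,26),(379,34),(361,209),(274,202)):
    d=R@H[:3,:3]@np.array([(u-c["cx"])/f,(v-c["cy"])/f,1]); q=R@H[:3,3]+o["tcp_pos"]; P.append((q+d*(.003-q[2])/d[2])[:2])
P=np.array(P)*1000; print(np.round(P,1),P.mean(0),np.linalg.norm(P-np.roll(P,-1,0),axis=1))
E
python3 -m crank '[[[-1.03,0.1,4],[0,0,0]],[[0,0,4],[0,0,0]],[[0,0,4],[0,0,0]],[[0,0,3.4],[0,0,0]],[[0,0,0],[0,0,0]]]' 6 >/dev/null;  python3 -m crank '[[[0,0,0],[0,0,0]],[[0,0,0],[0,0,0]],[[0,0,0],[0,0,0]],[[0,0,0],[0,0,0]]]' 1.2 90; python3 -m crank '[[[0,0,-1],[0,0,0]],[[0,0,-2],[0,0,0]],[[0,0,-4],[0,0,0]],[[0,0,0],[0,0,0]],[[0,0,0],[0,0,0]]]'
python3 - <<'E'
from h import *
plan(.617,-.262,.075,86)
E
```

```text
[[ 716.6 -370. ]
 [ 703.  -480.2]
 [ 504.5 -457.4]
 [ 519.4 -348.2]] [ 610.87634149 -413.94410247] [110.9792615  199.87896345 110.16251835 198.48998532]
clock: 31.1
tcp_pos: [0.5439, -0.4128, 0.0715]
orientation: [3.139, -0.086, 0.006]
contact_force: [1.0, 2.0, 7.2]
grip_width: 0.0228
gripper_force: 87.8
clock: 31.6
tcp_pos: [0.5423, -0.4125, 0.14]
orientation: [3.14, -0.087, 0.002]
contact_force: [0.2, 0.9, -4.4]
grip_width: 0.0231
gripper_force: 88.3
yaw now -3.2 at [ 542.3 -412.5  140. ] | turn first: [ 2.000e-03 -1.000e-03 -1.556e+00] then shift cm [15.53  6.4   6.5 ] (shift in present axes [  6.61 -15.44   6.5 ] )
```

```bash
python3 -m crank '[[[0,0,0],[0,0,-0.147]],[[0,0,0],[0,0,-0.147]],[[0,0,0],[0,0,-0.147]],[[0,0,0],[0,0,-0.147]],[[0,0,0],[0,0,-0.147]]]'>/dev/null;python3 -m crank '[[[0,0,0],[0,0,-0.147]],[[0,0,0],[0,0,-0.147]],[[0,0,0],[0,0,-0.147]],[[0,0,0],[0,0,-0.147]],[[0,0,0],[0,0,-0.147]]]'>/dev/null;python3 -m crank '[[[0,0,0],[0,0,-0.07]],[[3,1.2,0],[0,0,0]],[[4,1.7,0],[0,0,0]],[[0,0,0],[0,0,0]],[[0,0,0],[0,0,0]]]'
python3 - <<'E'
from h import *
blobs(.03,.15,save="pics/w8.png")
plan(.616,-.2725,.0745,85)
E
```

```text
clock: 33.1
tcp_pos: [0.5773, -0.3422, 0.1371]
orientation: [-2.308, -2.126, 0.0]
contact_force: [-0.7, -0.4, -4.4]
grip_width: 0.023
gripper_force: 88.3
[  283     0    76   245 10204] (array([ 581.7, -273.9]), 118.0, 36.3, 85.9) z [0.099 0.147] [164 129  87]
[ 517    0  123   93 9913] (array([ 747.9, -246. ]), 59.9, 27.4, -76.2) z [0.084 0.115] [ 80  86 100]
yaw now 85.1 at [ 576.3 -344.2  137.4] | turn first: [-0.003 -0.001  0.003] then shift cm [7.49 3.33 6.29] (shift in present axes [7.48 3.36 6.28] )
```

View pics/w8.png

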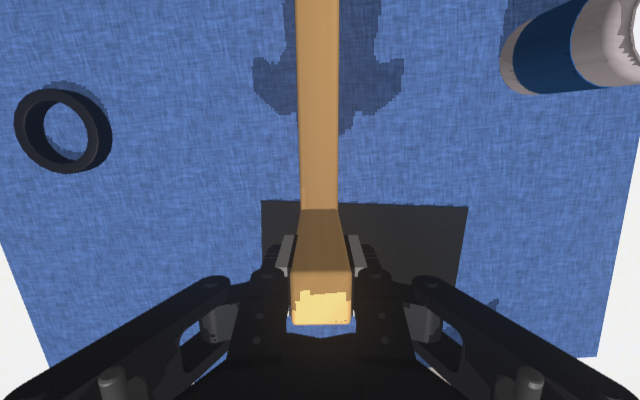

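```bash
python3 -m crank '[[[3.7,1.7,0],[0,0,0]],[[3.8,1.65,1],[0,0,0]],[[0,0,2],[0,0,0]],[[0,0,0],[0,0,0]],[[0,0,0],[0,0,0]]]'
python3 - <<'E'
from h import *
o=monitor.get_obs(); X,p=cloud("wrist"); 
R=Ro.from_rotvec(o["orientation"]).as_matrix(); L=(X-o["tcp_pos"])@R
Z=X[...,2]
for a in (.02,.04,.06,.08,.1):
    m=(abs(L[...,0]-a)<.004)&(abs(L[...,1])<.02)&(Z>.04); 
    if m.sum()>5: print(a,np.median(Z[m]),L[...,1][m].min(),L[...,1][m].max())
plan(.616,-.2725,.0745,85)
E
python3 - <<'E'
from h import *
X,p=cloud("scene"); x,y,Z=X[...,0],X[...,1],X[...,2]
m=(p[...,0].astype(int)-p[...,2]>30)&(x>.5)&(x<.75)&(y>-.32)&(y<-.05)&(Z<.15)&(Z>.03); print(rect(X[m]),np.round(np.percentile(Z[m],[2,25,50,75,98]),3))
for lo in np.arange(-.28,-.1,.02):
    s=m&(y>lo)&(y<lo+.02)
    if s.sum(): print(round(lo,2),np.round(np.percentile(Z[s],[10,90]),3),np.round([x[s].min(),x[s].max()],3),y[s].max().round(3))
cv2.imwrite("pics/s8.png",p[:,:,::-1])
E
```

```text
clock: 33.65
tcp_pos: [0.6152, -0.2752, 0.1082]
orientation: [-2.317, -2.12, 0.004]
contact_force: [-0.1, -0.3, -2.9]
grip_width: 0.0229
gripper_force: 88.6
0.02 0.197363501896552 -0.01999714914056395 0.019992532452400708
0.04 0.07009945874740825 -0.0138982937057519 0.009555476270981035
0.06 0.07016857499347218 -0.0140559391528893 0.009206427915283226
0.08 0.06997052598122432 -0.014209592261591809 0.009600970741876907
0.1 0.07001661942140489 -0.014372542278601005 0.00933575477321618
yaw now 84.9 at [ 615.8 -275.7  109. ] | turn first: [-0.001  0.002 -0.002] then shift cm [ 0.32 -0.01  3.45] (shift in present axes [ 0.32 -0.    3.45] )
(array([ 611.3, -196.4]), 166.7, 74.7, 75.1) [0.048 0.062 0.07  0.071 0.098]
-0.28 [0.052 0.105] [0.608 0.629] -0.26
-0.26 [0.053 0.072] [0.609 0.63 ] -0.24
-0.24 [0.053 0.072] [0.613 0.633] -0.221
-0.22 [0.053 0.072] [0.614 0.634] -0.2
-0.2 [0.054 0.071] [0.614 0.635] -0.18
-0.18 [0.052 0.071] [0.616 0.637] -0.16
-0.16 [0.052 0.072] [0.619 0.639] -0.14
-0.14 [0.065 0.072] [0.592 0.668] -0.12
-0.12 [0.068 0.073] [0.597 0.606] -0.119
```

```bash
python3 -m crank '[[[0.2,0,2],[0,0,0]],[[0,0,1.5],[0,0,-0.002]],[[0,0,0],[0,0,0]],[[0,0,0],[0,0,0]],[[0,0,0],[0,0,0]]]'; python3 -m crank '[[[1.5,0,0],[0,0,0]],[[1,0,0],[0,0,0]],[[1,0,0],[0,0,0]],[[1.2,0,0],[0,0,0]],[[1.5,0,0],[0,0,0]]]';python3 -m crank '[[[1.5,0,0],[0,0,0]],[[1.5,0,0],[0,0,0]],[[1,0,0],[0,0,0]],[[0,0,0],[0,0,0]],[[0,0,0],[0,0,0]]]'
python3 - <<'E'
from h import *
X,p=cloud("scene"); cv2.imwrite("pics/s9.png",cv2.resize(p[150:320,100:480,::-1],None,fx=2,fy=2))
x,y,Z=X[...,0],X[...,1],X[...,2]
m=(p.min(2)>120)&(x>.55)&(x<.73)&(y>-.15)&(y<.1)&(Z>.05)&(Z<.062)
k,l,st,_=cv2.connectedComponentsWithStats(m.astype(np.uint8))
for i in range(1,k):
    if st[i,4]>8: print(rect(X[l==i]))
plan(.616,-.2725,.073,85)
E
```

```text
clock: 34.25
tcp_pos: [0.6176, -0.2717, 0.0747]
orientation: [2.312, 2.125, 0.001]
contact_force: [-1.6, -0.3, -2.7]
grip_width: 0.0231
gripper_force: 88.5
clock: 34.75
tcp_pos: [0.6224, -0.2094, 0.0743]
orientation: [2.313, 2.124, -0.0]
contact_force: [-0.7, -3.7, -1.9]
grip_width: 0.023
gripper_force: 88.8
clock: 35.25
tcp_pos: [0.6254, -0.1678, 0.0733]
orientation: [-2.31, -2.127, -0.0]
contact_force: [0.4, -0.3, -2.9]
grip_width: 0.023
gripper_force: 88.6
(array([647. ,  74.2]), 48.4, 13.6, -3.9)
yaw now 85.2 at [ 625.2 -168.6   73.3] | turn first: [-0.001 -0.001  0.004] then shift cm [-1.043e+01 -1.000e-02  3.000e-02] (shift in present axes [-10.43  -0.05   0.02] )
```

View pics/s9.png

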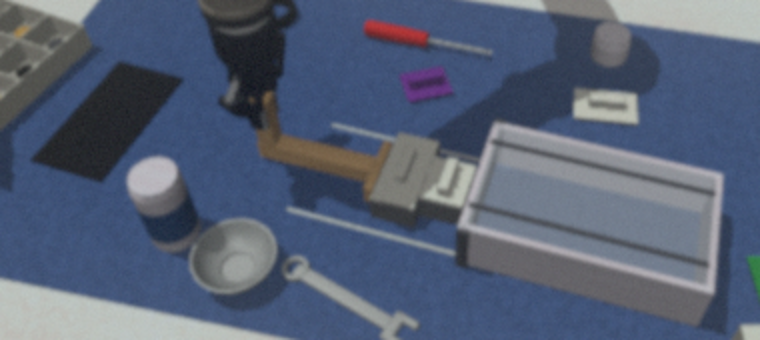

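The pusher is against the long box at (410,180), with the short box touching ahead of it at (450,180), and both are square in the lane. Pushing on.

```bash
python3 -m crank '[[[0.8,0,0],[0,0,0]],[[1.3,0,0],[0,0,0]],[[1.5,0,0],[0,0,0]],[[1.5,0,0],[0,0,0]],[[1.5,0,0],[0,0,0]]]'; python3 -m crank '[[[1.5,0,0],[0,0,0]],[[1.5,0,0],[0,0,0]],[[1.4,0,0],[0,0,0]],[[1,0,0],[0,0,0]],[[0,0,0],[0,0,0]]]'
python3 - <<'E'
from h import *
X,p=cloud("scene"); cv2.imwrite("pics/s10.png",cv2.resize(p[150:320,100:480,::-1],None,fx=2,fy=2))
plan(.6431,.0343,.073,85)
E
```

```text
clock: 35.8
tcp_pos: [0.6309, -0.1059, 0.074]
orientation: [2.314, 2.122, -0.003]
contact_force: [-0.6, -7.7, -0.4]
grip_width: 0.023
gripper_force: 88.7
clock: 36.3
tcp_pos: [0.6358, -0.048, 0.0737]
orientation: [-2.31, -2.127, -0.001]
contact_force: [0.5, -0.1, -3.1]
grip_width: 0.0229
gripper_force: 88.6
yaw now 85.3 at [635.7 -48.5  73.6] | turn first: [-0.    -0.001  0.004] then shift cm [8.32 0.02 0.06] (shift in present axes [8.32 0.06 0.07] )
```

View pics/s10.png

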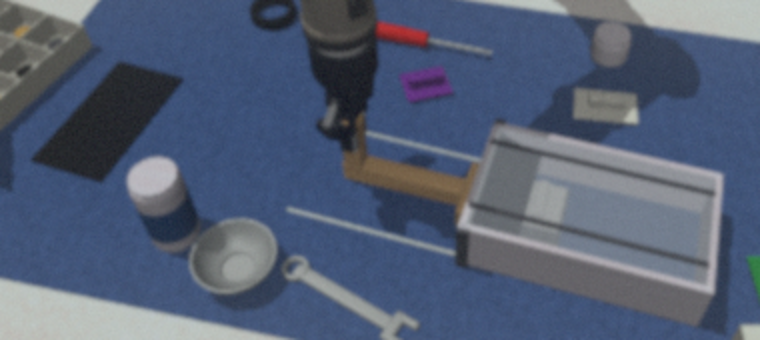

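Both boxes are entering; the short lid shows through the roof at (545,205), with the flap riding open. Pushing the remaining 8.3 cm plus a small margin.

```bash
python3 -m crank '[[[0.8,0,0],[0,0,0]],[[1.3,0,0],[0,0,0]],[[1.5,0,0],[0,0,0]],[[1.5,0,0],[0,0,0]],[[1.3,0,0],[0,0,0]]]'; python3 -m crank '[[[1.1,0,0],[0,0,0]],[[0.8,0,0],[0,0,0]],[[0.5,0,0],[0,0,0]],[[0,0,0],[0,0,0]],[[0,0,0],[0,0,0]]]'
python3 - <<'E'
from h import *
plan(.6431,.0343,.073,85)
E
python3 -m crank '[[[-1,0,0],[0,0,0]],[[-2,0,0],[0,0,0]],[[-2,0,0],[0,0,0]],[[-2,0,0],[0,0,0]],[[-2,0,0],[0,0,0]]]'; python3 -m crank '[[[-2.5,0,0],[0,0,0]],[[-2.5,0,0],[0,0,0]],[[-3,0,0],[0,0,0]],[[0,0,0],[0,0,0]],[[0,0,0],[0,0,0]]]'
python3 - <<'E'
from h import *
X,p=cloud("scene"); cv2.imwrite("pics/s11.png",cv2.resize(p[150:320,100:480,::-1],None,fx=2,fy=2))
E
```

```text
clock: 36.85
tcp_pos: [0.6411, 0.0126, 0.0739]
orientation: [2.314, 2.123, -0.002]
contact_force: [-0.3, -6.7, -1.1]
grip_width: 0.0229
gripper_force: 88.7
clock: 37.35
tcp_pos: [0.6429, 0.0392, 0.0736]
orientation: [-2.311, -2.126, -0.001]
contact_force: [0.2, 0.2, -5.3]
grip_width: 0.0232
gripper_force: 88.3
yaw now 85.2 at [642.9  39.2  73.6] | turn first: [-0.    -0.001  0.004] then shift cm [-0.48  0.06  0.06] (shift in present axes [-0.48  0.06  0.05] )
clock: 37.85
tcp_pos: [0.6353, -0.0536, 0.074]
orientation: [2.314, 2.125, 0.0]
contact_force: [-0.4, -0.3, -2.9]
grip_width: 0.023
gripper_force: 92.2
clock: 38.35
tcp_pos: [0.6285, -0.1336, 0.074]
orientation: [2.316, 2.122, 0.0]
contact_force: [0.3, 0.5, -2.9]
grip_width: 0.0229
gripper_force: 92.3
```

View pics/s11.png

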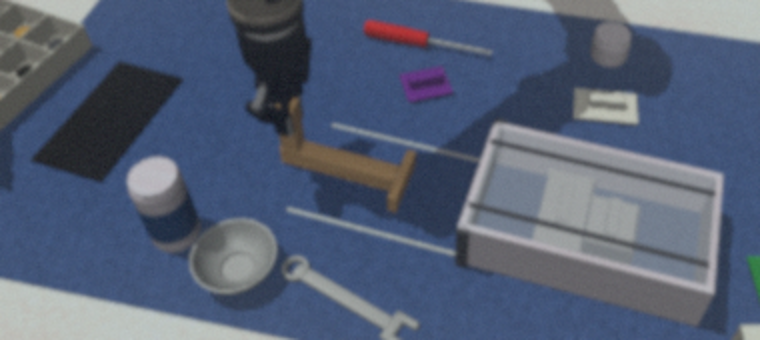

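Both closed boxes sit inside at (565,205) and (610,220), and the pusher is clear of the flap. Returning the pusher to its pad.

```bash
python3 -m crank '[[[-3,0,0],[0,0,0]],[[-4,0,-1],[0,0,0]],[[-4,0,-2],[0,0,0]],[[-3,0,-3],[0,0,0]],[[-1,-0.5,-1],[0,0,0]]]' >/dev/null; python3 - <<'E'
from h import *
plan(.5413,-.4066,.142,85)
E
```

```text
yaw now 85.0 at [ 612.5 -285.4  147.3] | turn first: [ 0.006  0.004 -0.   ] then shift cm [-12.7   -6.03   0.53] (shift in present axes [-12.7   -6.03   0.54] )
```

```bash
python3 -m crank '[[[-4,-2,0],[0,0,0]],[[-4,-2,0],[0,0,0]],[[-4,-2,0],[0,0,0]],[[0,0,0],[0,0,0]],[[0,0,0],[0,0,0]]]' >/dev/null; python3 -m crank '[[[0,0,0],[0,0,0.118]],[[0,0,0],[0,0,0.147]],[[0,0,0],[0,0,0.147]],[[0,0,0],[0,0,0.147]],[[0,0,0],[0,0,0.147]]]'>/dev/null;python3 -m crank '[[[0,0,0],[0,0,0.147]],[[0,0,0],[0,0,0.147]],[[0,0,0],[0,0,0.147]],[[0,0,0],[0,0,0.147]],[[0,0,0],[0,0,0.147]]]'>/dev/null;python3 -m crank '[[[0,0,0],[0,0,0.147]],[[0,0,0],[0,0,0]],[[0,0,0],[0,0,0]],[[0,0,0],[0,0,0]]]'
python3 - <<'E'
from h import *
plan(.5413,-.4066,.0725,-6)
E
```

```text
clock: 40.8
tcp_pos: [0.5421, -0.3939, 0.1436]
orientation: [-3.137, 0.152, -0.0]
contact_force: [0.3, -0.9, -3.1]
grip_width: 0.023
gripper_force: 92.2
yaw now -5.5 at [ 542.1 -393.9  143.6] | turn first: [-0.001 -0.     0.008] then shift cm [0.05 1.27 7.11] (shift in present axes [0.04 1.28 7.11] )
```

```bash
python3 -m crank '[[[0.05,1.27,2],[0,0,0.008]],[[0,0,3],[0,0,0]],[[0,0,1.2],[0,0,0]],[[0,0,0.6],[0,0,0]],[[0,0,0],[0,0,0]]]'; python3 -m crank '[[[0,0,0.2],[0,0,0]],[[0,0,0.15],[0,0,0]],[[0,0,0],[0,0,0]]]';python3 -m crank '[[[0,0,0],[0,0,0]],[[0,0,0],[0,0,0]],[[0,0,-2],[0,0,0]],[[0,0,-4],[0,0,0]],[[0,0,-4],[0,0,0]]]' 7;python3 -m crank '[[[0,0,-5],[0,0,0]],[[-2,-3,-3],[0,0,0]],[[-1,-4,0],[0,0,0]],[[0,0,0],[0,0,0]],[[0,0,0],[0,0,0]]]' >/dev/null
python3 - <<'E'
from h import *
blobs(.026,.12,save="pics/w12.png"); print(); blobs(.1,.125)
p,d=optics.grab_frame("scene"); cv2.imwrite("pics/s12.png",p[:,:,::-1])
X,_=cloud("side"); Z=X[...,2]; m=(abs(X[...,0]-.648)<.06)&(X[...,1]>.09)&(X[...,1]<.14)&(Z<.06)&(Z>.01)
for lo in (.01,.025,.04): s=m&(Z>lo)&(Z<lo+.015); print(lo,s.sum(),np.median(X[...,1][s]) if s.any() else None)
E
```

```text
clock: 41.3
tcp_pos: [0.5412, -0.4075, 0.0761]
orientation: [-3.136, 0.169, -0.001]
contact_force: [0.0, 0.5, -2.5]
grip_width: 0.0228
gripper_force: 92.2
clock: 41.6
tcp_pos: [0.541, -0.4083, 0.0734]
orientation: [3.136, -0.171, 0.002]
contact_force: [-2.6, 2.2, 3.6]
grip_width: 0.0231
gripper_force: 93.2
clock: 42.1
tcp_pos: [0.5403, -0.4076, 0.1728]
orientation: [-3.137, 0.171, 0.002]
contact_force: [0.5, -0.0, 0.1]
grip_width: 0.0701
gripper_force: 0.0
[  466     0   174   204 12153] (array([ 557.9, -640. ]), 221.2, 198.8, 78.5) z [0.041 0.069] [130 128 122]
[ 349    3   76  169 4904] (array([ 609.5, -415.4]), 169.1, 80.2, -5.6) z [0.034 0.114] [210 184 120]
[ 63 231  28  26 179] (array([457.4,  -0.5]), 48.1, 11.0, -60.9) z [0.026 0.027] [ 90  40 114]

[380 145  29  26 714] (array([ 539.5, -407.7]), 24.6, 23.5, 84.2) z [0.113 0.115] [210 184 122]
0.01 125 0.1186019659777563
0.025 118 0.11830854569400973
0.04 125 0.11819366215329268
```

View pics/w12.png

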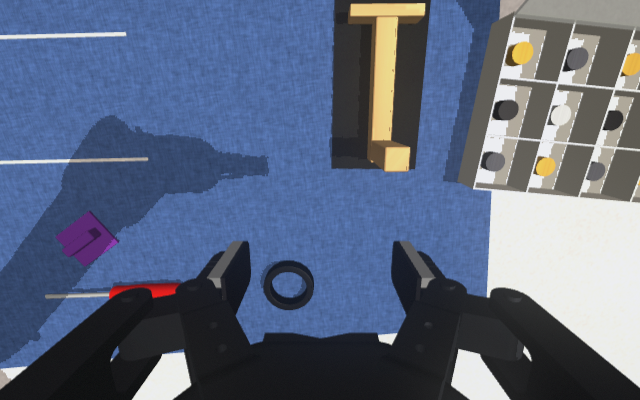

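The pusher lies along its pad, with the post at (395,158), and the flap plane reads vertical. One last overall look.

View pics/s12.png

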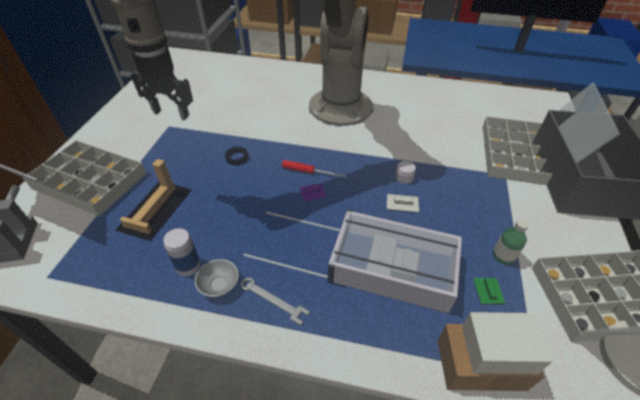

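The bench is clear of boxes. Both lids show seated inside the store at (380,252) and (405,260), and the bystanders are unmoved. Only the unneeded middle lid remains, at (403,203).

```bash
python3 -c "
from bench import r
print(r.hand_in())"
```

```text
the job is handed in; nothing more can be done
None
```

The job is handed in: the short and long boxes (the only two out) are lidded and inside the store with the flap shut, the pusher is back on its pad, and nothing else looked moved; the hand-in returned no verdict.

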